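# Wind the belt tensioner back with its lever bar and hold it off

### The job

The polisher's belt drive stands on the bench and its new belt is about to be fitted. Pick up the square lever bar, slide its bare, tapered end fully home into the square socket of the sprung tensioner, then swing the bar so that the tensioner arm goes back against its spring until it meets its far stop. Finish while still gripping the bar, with the bar home in the socket and the arm held against that stop; leave the other things on the bench where they are.

Things in the scene. Friction and masses are not known exactly. Their poses are not given: they have to be found in the camera images.
- lever_center (a point): centre of the loose lever bar: bright steel, 12 x 12 mm square, 170 mm long, 0.19 kg, lying flat on the bench with nothing within 30 mm of its middle. x axis = along the bar to its bare tapered end (last 10 mm narrow to 7 mm); z = up. The last 62 mm of the other end have a thin black dipped grip (same width within 1 mm)
- lever: the same bar; origin at the middle of its underside, axes as lever_center
- lever_nose (a point): tip of the bar's bare tapered end, on its centre line, 85 mm from lever_center along +x; same axes
- socket_mouth (a point): centre of the inner mouth of the lever socket, 103 mm above the bench: a level square tube, 14 mm inside, 22 mm outside, 36 mm deep (floor at x = -36 mm), out of the hub's front; it turns with the hub. x axis = level, out of the socket (the bar goes in along -x, a flat side down); z = up. A steel flare in front of the mouth is 8 mm long and widens to about 24 mm
- pivot_axis (a point): point on the tensioner's upright pivot axis, level with the socket, 62 mm behind socket_mouth; same axes. The hub is 47 mm wide, 22 mm tall; an 80 mm link with a black idler roller stands out from it on another side, over the deck
- drive_deck: the belt drive, heavy, does not move: grey 198 x 252 mm deck on four pillars (top 70 mm above the bench) with motor and pulleys, tallest part 118 mm. Origin on the bench under the pivot axis; x = to its back, y = to its left. The deck reaches from x -48 to 150 mm, y -200 to 52 mm; in front of it (-x) the bench is clear
- tensioner (a joint): angle of hub, socket and link, rad: 0 = rest on the near stop, 0.75 = on the far stop (both hard). Grows clockwise from above: the bar, which points to the front, swings from the robot's right to its left. The spring resists with 0.35 N m at 0, 0.65 N m at 0.75 and drives it back. The bar has 1 mm play each side in the socket, so it leads by up to 0.06 rad
- steel_bar: bystander: bar of bright steel stock 18 x 18 x 100 mm, too thick for the socket; origin mid underside, long axis y
- spanner: bystander: open-ended spanner 28 x 166 x 6 mm, lying flat; origin mid underside, long axis y
- beaker_center (a point): bystander: centre of a clear beaker 52 mm wide, 66 mm tall, standing behind the grey parts cabinet
Things that resemble listed ones, but are neither listed nor needed, are in the scene too. Leave any green or pink look-alike of the lever alone.

How it is judged:
On the way, in this order (a step that is already met when the one before it is completed fails the run):
1. the bar's bare end is home in the socket (within 6 mm of its floor), the arm not yet wound (x of lever_nose in the frame of socket_mouth between -0.04 and -0.03 m and y of lever_nose in the frame of socket_mouth between -0.005 and 0.005 m and z of lever_nose in the frame of socket_mouth between -0.005 and 0.005 m and value of joint tensioner below 0.4 rad), for 0.2 s.
2. the tensioner is wound to its far stop with the bar in the socket (value of joint tensioner above 0.71 rad and x of lever_nose in the frame of socket_mouth below -0.026 m), for 0.5 s.
At the end, for the whole second after the job is handed in: The gripper still holds the bar (more than 1 N), the bar's bare end is in the socket within 10 mm of its floor, and the tensioner is on its far stop (joint above 0.71 of 0.75 rad); all through the last second (all of step 2 and x of lever_nose in the frame of socket_mouth above -0.04 m and y of lever_nose in the frame of socket_mouth between -0.005 and 0.005 m and z of lever_nose in the frame of socket_mouth between -0.005 and 0.005 m and horizontal distance between lever_center and pivot_axis above 0.09 m and contact force between the fingers and lever above 1 N); the arm keeps its last pose, push and grip.
It fails at once if the steel bar, the spanner or the beaker is moved by more than 30 mm (distance of any of steel_bar, spanner, beaker_center from where it was at the start of the episode above 0.03 m).
It also fails if it takes over 58 s, if anything falls off the work surface, if the arm or the gripper's body presses on something with over 40 N, if the wrist force passes 120 N, or if a joint passes its speed limit or range.

### The arm

A 6-joint arm with a two-finger parallel gripper is mounted at the origin on a cart in front of the work surface, level with it; the furniture and walls round the work are solid. World frame = base frame: x ahead of the robot, y to its left, z up, the work surface at z = 0. Lengths are in m, angles in rad, forces in N, time in s.
With the tool pointing down it reaches from about 0.375 to 0.925 m from the base axis. Payload 5.7 kg.
Tool frame: the origin (TCP) lies midway between the tips of the shut fingers; the grasp point (between the pads) lies 19 mm behind it; z points along the fingers, y is the direction in which the jaws open and shut (so a half turn about z gives the same grasp; the last joint's range is limited). The gripper opens to 88 mm and grips with 3 to 60 N. Pads are 20 mm wide; open, the fingers measure 115 mm over their backs; the gripper's body (75 mm by 178 mm) begins 61 mm behind the grasp point.
Start: joints at [-1.325, 0.359, 1.51, -0, 1.272, -0.115], TCP at [0.212, -0.561, 0.223] pointing down, gripper open.
Joint ranges: [-2.97, 2.97], [-1.01, 2.36], [0.21, 2.38], [-0.96, 4.11], [0.2, 2.71], [-2.98, 2.98]. Speed limits (rad/s): [2.39, 2.39, 3.14, 3.14, 3.14, 3.14].

### API

Orientations are given as a rotation vector (axis times angle).
In Python, from station import status, get_image, calibration, workorder, masks_of gives the robot as it stands.
- The arm moves only by the tool apply_moves, never from a script. Its argument "plan" is a list of rows, each an object with "slide": the shift along the tool's x, y, z in m, a list of three; "turn": the turn about the tool's z in degrees. In form: [{"slide": [dx, dy, dz], "turn": turn}, ...]. A call has 1 to 20 rows; each row is the pose to reach, as a shift and turn from the pose commanded when the call began, along the tool's axes at that moment; what a row does not reach only later rows make up. A row lasts 1/10 s, in which the tool goes at most 50 mm and 8.59 degrees, less where a joint would pass 70% of its speed; a pose out of reach is approached as far as the arm can. A call with a gripper value outside its range is refused whole. "gripper" is the opening, from 0 (shut) to 1 (fully open), set as the call begins (left out, the last holds). The fingers move at their own pace and stop on an object; the grip force is fixed at half the most. Time passes only in rows, so rows that repeat a pose let the fingers close. It gives the time, the measured TCP pose, the force and the opening at its end, in the units of the state.
- status.state(): the state, without advancing time (a new reading comes with each control period).
- get_image(name): name is "side" or "top" or "wrist"; returns the picture (480x640x3 uint8, red, green, blue); there is no depth.
- calibration(name): a dict with "vertical_fov" (degrees; the focal length in pixels is half the picture's height over the tangent of half this angle, whatever the lens; pixels are square), "cx", "cy" (the principal point, pixels), "dist" ([k1, k2, p1, p2, k3] as OpenCV has them; the pictures are not rectified), "rvec" (rotation vector, rad) and "tvec" (3), from world to camera coordinates, as OpenCV has them. Camera axes: x right, y down, z forward; pixel columns grow to the right and rows downward; lengths in m; the calibration is good to about 2 mm. A picture is of the moment at which its call begins: read the wrist's pose just before it. calibration takes no time and is no camera call; for the wrist camera it gives the pose at the moment of the call.
- workorder.sign_off(): hands the job in, once; it reports no verdict.
Trained networks look in the newest picture that a camera, given by its name, has taken for a name from the list of things; names that differ only in an ending like _2 or _b are one class to them, and where a whole thing is asked for, a point or a joint stands for the part that bears it (a point fixed in the world has none). Each returns a list of dicts, best first, with "p" (0 to 1); they miss things now and then, are a little off and sometimes report something else, mostly with a low value. They report only what shows in the picture. A call takes as long as a camera call. They do not tell look-alikes from the thing itself.
- masks_of(camera, label): "pixels" (480x640 bool, what is visible of it) and "at" ([column, row] in pixels, amid what is visible of it).
The state is a dict: "clock": time; "joint_positions": joint angles; "joint_vel": joint speeds; "joint_torque": joint torques, N m; "ee_pos": TCP position; "tcp_rot": TCP orientation; "ft_force": force on the tool from outside, world axes, zero at the start; "torque": the same for the moment, N m; "width": finger opening in m.
Only numpy, scipy, OpenCV 4.12 (cv2) and the standard library are available. Lean on these libraries where they do the work, as an engineer would, in place of code of your own. Each camera call takes 0.05 s, during which the arm holds its last target.

## Working session

There is one attempt and no reset: what is moved stays moved. The work goes in short steps, Python scripts to look and compute and a tool call to move; the robot and the scene stay as the last step left them, time stands still between calls to the robot, and variables do not carry over. Pictures are saved under pics/ and viewed, and the job is handed in when it is done.

Besides the shell and the picture viewer there is one more tool, called after "Emit:" as name(argument=value, ...), one argument or row to a line, values as JSON. apply_moves: Moves the arm, as the interface text tells. Its arguments: {"type":"object","properties":{"plan":{"type":"array","items":{"type":"object","properties":{"slide":{"type":"array","items":{"type":"number"}},"turn":{"type":"number"}}}},"gripper":{"type":"number"}},"required":["plan"]}

```bash
ls; mkdir -p pics
python3 - <<'E'
from station import status,get_image,calibration
import cv2
print(status.state())
for n in ["side","top","wrist"]:
    im=get_image(n); cv2.imwrite(f"pics/{n}0.png",im[:,:,::-1]); print(n,calibration(n))
E
```

```text
pics
{'clock': 0.0, 'joint_positions': array([-1.32510395e+00,  3.59473610e-01,  1.51139641e+00, -3.89101367e-05,
        1.27248600e+00, -1.15129602e-01]), 'joint_vel': array([ 0.00120846,  0.00032394,  0.00107447, -0.00182388,  0.00052047,
        0.00093849]), 'joint_torque': array([-3.12527800e-05, -5.15383852e+01, -2.70722079e+01,  6.74425671e-02,
        3.50458024e-02, -1.30617691e-04]), 'ee_pos': array([ 0.21162543, -0.56072631,  0.22184198]), 'tcp_rot': array([-3.08887280e+00, -5.63410663e-01,  2.38839863e-04]), 'ft_force': array([-0.25316967, -0.22169882,  0.89048355]), 'torque': array([ 0.01417578, -0.00274915,  0.03441504]), 'width': 0.08757526080988058}
side {'vertical_fov': 52.57299423582458, 'cx': 326.77279174803914, 'cy': 239.58101550692834, 'dist': array([0.01380336, 0.        , 0.        , 0.        , 0.        ]), 'rvec': array([ 2.2322255 , -0.51098   ,  0.21825226]), 'tvec': array([-0.50429905,  0.1639379 ,  1.22406275])}
top {'vertical_fov': 52.287786166764796, 'cx': 316.4227214948824, 'cy': 235.64388500600998, 'dist': array([-0.02045421,  0.        ,  0.        ,  0.        ,  0.        ]), 'rvec': array([ 2.10448111, -2.16529513,  0.19854623]), 'tvec': array([-0.08727478,  0.54837365,  1.6105831 ])}
wrist {'vertical_fov': 60.22260424642202, 'cx': 321.43845615073707, 'cy': 241.91310015276852, 'dist': array([-0.04944181,  0.        ,  0.        ,  0.        ,  0.        ]), 'rvec': array([-2.3902629 ,  1.65281534,  0.23119143]), 'tvec': array([-0.59995546, -0.03298721,  0.39041125])}
```

View pics/side0.png

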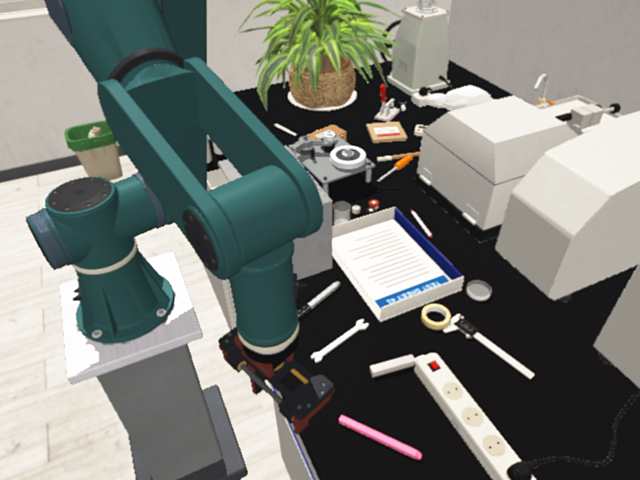

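View pics/top0.png

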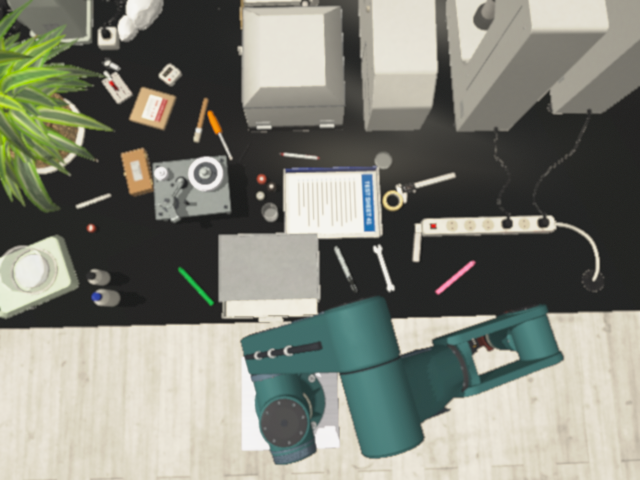

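```bash
cat > h.py <<'E'
import numpy as np,cv2
from station import status,get_image,calibration,masks_of
def K(c):
    f=240/np.tan(np.radians(c["vertical_fov"])/2); return np.array([[f,0,c["cx"]],[0,f,c["cy"]],[0,0,1]])
def back(c,px,z):
    px=np.array(px,float).reshape(-1,1,2)
    u=cv2.undistortPoints(px,K(c),c["dist"]).reshape(-1,2)
    R=cv2.Rodrigues(c["rvec"])[0]; C=-R.T@c["tvec"]
    d=np.c_[u,np.ones(len(u))]@R
    return C+d*((z-C[2])/d[:,2])[:,None]
def proj(c,P):
    return cv2.projectPoints(np.array(P,float).reshape(-1,1,3),c["rvec"],c["tvec"],K(c),c["dist"])[0].reshape(-1,2)
E
python3 - <<'E'
from h import *
for n in ["top","side"]:
    get_image(n);c=calibration(n)
    for l in ["lever","socket_mouth","drive_deck","steel_bar","spanner"]:
        for m in masks_of(n,l):
            ys,xs=np.where(m["pixels"])
            if len(xs)==0: continue
            print(n,l,round(m["p"],2),np.round(m["at"],1),len(xs),xs.min(),xs.max(),ys.min(),ys.max(),back(c,m["at"],0.006).round(3))
E
```

```text
top lever 0.65 [346.6 272.7] 210 335 356 247 292 [[ 0.421 -0.203  0.006]]
top lever 0.59 [457.5 276.4] 178 438 473 262 292 [[ 0.397 -0.585  0.006]]
top lever 0.52 [194.6 286.9] 248 179 213 268 304 [[0.387 0.318 0.006]]
top socket_mouth 0.84 [170.6 197.7] 506 160 187 176 221 [[0.703 0.407 0.006]]
top drive_deck 0.84 [190.2 188.2] 4183 153 231 157 220 [[0.736 0.338 0.006]]
top steel_bar 0.68 [414.3 245.7] 162 413 420 233 260 [[ 0.508 -0.443  0.006]]
top spanner 0.78 [385.1 270.1] 107 375 392 247 289 [[ 0.426 -0.336  0.006]]
top spanner 0.37 [346.3 270.2] 200 335 356 247 291 [[ 0.43  -0.203  0.006]]
side lever 0.56 [377.2 434.9] 626 340 419 417 458 [[ 0.394 -0.574  0.006]]
side lever 0.51 [317.9 297.3] 306 298 339 281 317 [[ 0.441 -0.194  0.006]]
side socket_mouth 0.76 [309.8 146.9] 511 289 335 136 153 [[0.727 0.5   0.006]]
side drive_deck 0.65 [327.8 159.6] 2682 289 373 131 192 [[0.748 0.39  0.006]]
side drive_deck 0.54 [306.5 144.8] 452 288 333 135 153 [[0.723 0.519 0.006]]
side steel_bar 0.76 [393.2 366.4] 525 370 414 354 376 [[ 0.505 -0.453  0.006]]
side spanner 0.9 [340.6 341.9] 416 312 367 320 361 [[ 0.43  -0.344  0.006]]
```

Run:
```python
import cv2,numpy as np
t=cv2.imread("pics/top0.png")
a=cv2.resize(t[235:305,320:410],None,fx=6,fy=6,interpolation=3)
b=cv2.resize(t[145:230,140:240],None,fx=5,fy=5,interpolation=3)
cv2.imwrite("pics/ca.png",a);cv2.imwrite("pics/cb.png",b)
s=cv2.imread("pics/side0.png")
cv2.imwrite("pics/cc.png",cv2.resize(s[115:215,270:390],None,fx=6,fy=6,interpolation=3))
```

```text
(no output)
```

View pics/ca.png

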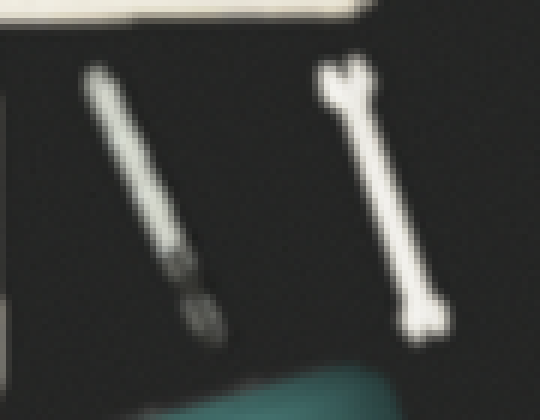

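View pics/cb.png

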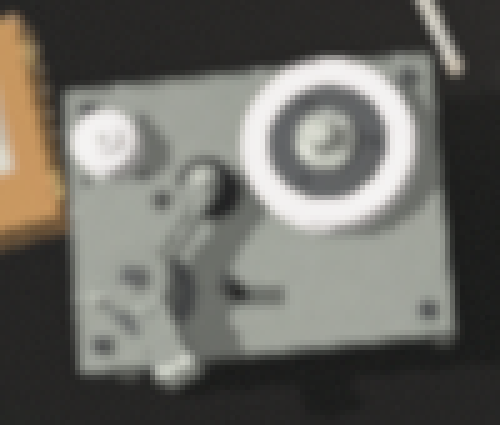

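View pics/cc.png

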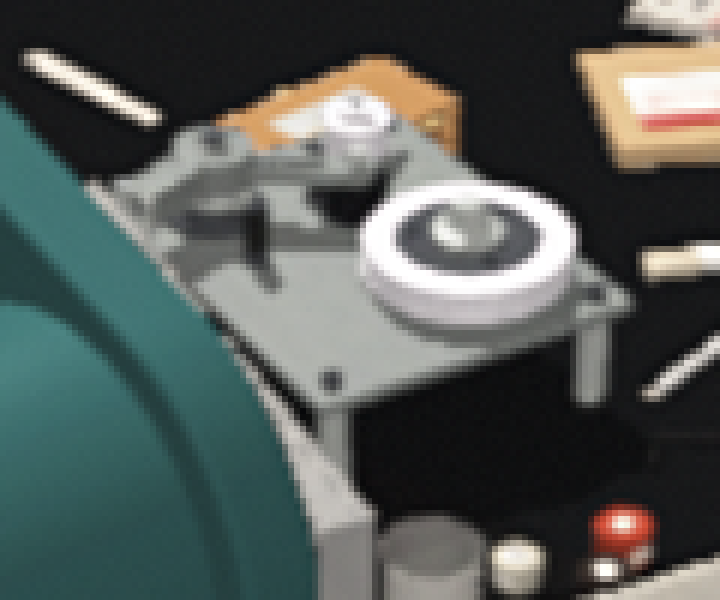

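```bash
cat >> h.py <<'E'
from scipy.spatial.transform import Rotation as Ro
def pose():
    s=status.state(); return s["ee_pos"],Ro.from_rotvec(s["tcp_rot"]).as_matrix(),s
E
python3 - <<'E'
from h import *
ct=calibration("top");cs=calibration("side")
get_image("top")
m=[m for m in masks_of("top","lever") if abs(m["at"][0]-346)<8][0]
ys,xs=np.where(m["pixels"]); P=back(ct,np.c_[xs,ys],0.008)[:,:2]
c=P.mean(0);w,v=np.linalg.eigh(np.cov((P-c).T));a=v[:,1];a*=np.sign(a[0]);t=(P-c)@a
print("lever",c,a,np.degrees(np.arctan2(a[1],a[0])),t.min(),t.max(), "mid",c+a*(t.min()+t.max())/2)
print("ends",back(ct,[(335.3,246),(356.7,292.5)],0.006))
print("cab bottom side",back(cs,[(333,270)],0)); 
for z in (0.05,.1,.15,.2): print(z,back(ct,[(319,235),(219,235),(319,298)],z).round(3)[:,:2].tolist(), back(cs,[(331,192)],z).round(3))
p,R,s=pose();print(p,R.round(3),s["clock"])
cw=calibration("wrist");Rw=cv2.Rodrigues(cw["rvec"])[0];C=-Rw.T@cw["tvec"]
print("cam in tool",R.T@(C-p),(Rw@R).round(2))
# deck corners at z=.07
print(back(ct,np.array([(65,92),(430,52),(455,340),(82,375)])/5+[140,145],0.07).round(3))
E
```

```text
lever [ 0.42517097 -0.20263442] [0.92685597 0.37541712] 22.050095961868855 -0.07594725913481187 0.09176590141257025 mid [ 0.43250177 -0.19966513]
ends [[ 0.51484907 -0.16783466  0.006     ]
 [ 0.35225641 -0.23515978  0.006     ]]
cab bottom side [[ 5.21393219e-01 -1.17191145e-01  1.11022302e-16]]
0.05 [[0.547, -0.112], [0.557, 0.227], [0.335, -0.105]] [[0.645 0.149 0.05 ]]
0.1 [[0.538, -0.111], [0.548, 0.218], [0.333, -0.104]] [[0.614 0.084 0.1  ]]
0.15 [[0.53, -0.11], [0.538, 0.208], [0.331, -0.104]] [[0.583 0.02  0.15 ]]
0.2 [[0.521, -0.109], [0.529, 0.199], [0.328, -0.103]] [[ 0.552 -0.044  0.2  ]]
[ 0.21178612 -0.56136945  0.22264277] [[ 0.936  0.353 -0.   ]
 [ 0.353 -0.936  0.   ]
 [-0.    -0.    -1.   ]] 0.85
cam in tool [ 0.07467718  0.00069238 -0.16190201] [[-0.    1.   -0.  ]
 [-0.96 -0.   -0.27]
 [-0.27  0.    0.96]]
[[0.809 0.452 0.07 ]
 [0.831 0.201 0.07 ]
 [0.627 0.183 0.07 ]
 [0.61  0.434 0.07 ]]
```

Run:
```python
import cv2
s=cv2.imread("pics/side0.png")
cv2.imwrite("pics/cd.png",cv2.resize(s[170:370,280:420],None,fx=3,fy=3,interpolation=3))
```

```text
(no output)
```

View pics/cd.png

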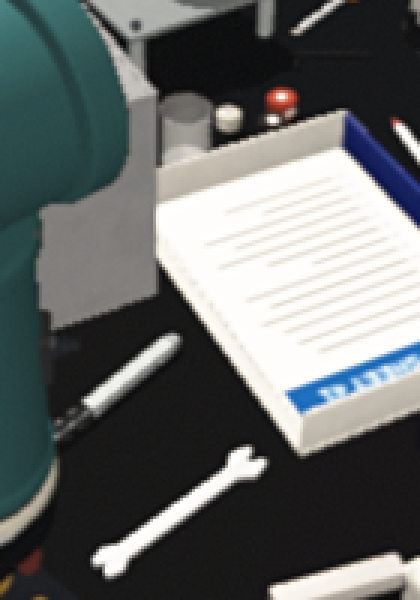

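View pics/wrist0.png

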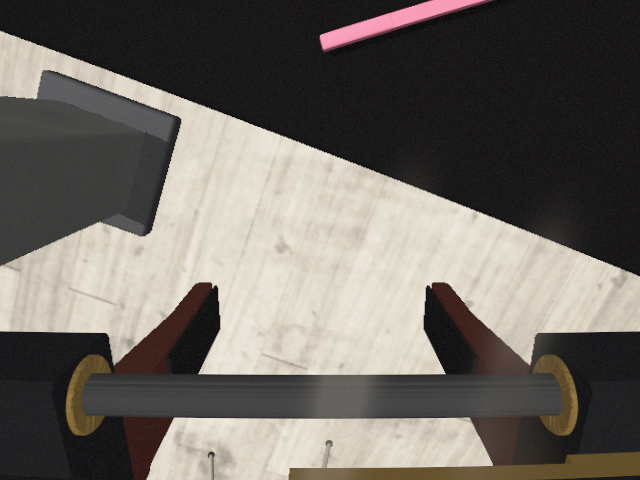

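The lever candidates in the top view are (346,272), bright steel with a black grip at its lower end; (457,276), pink; and (194,287), green. White pens lie at (93,201) and (300,156). The crop confirms that (346,272) matches the description, with its bare end pointing away from the robot. The flare on the deck is near top (175,219).

Next I'll hover over the lever for a wrist view.

Emit:
apply_moves(
  plan=[
    {"slide": [0.15, -0.125, -0.03], "turn": 0},
    {"slide": [0.296, -0.253, -0.03], "turn": 0},
    {"slide": [0.296, -0.253, -0.03], "turn": 0},
    {"slide": [0.296, -0.253, -0.03], "turn": 0},
    {"slide": [0.296, -0.253, -0.03], "turn": 0},
    {"slide": [0.296, -0.253, -0.03], "turn": 0},
    {"slide": [0.296, -0.253, -0.03], "turn": 0},
    {"slide": [0.296, -0.253, -0.03], "turn": 0},
    {"slide": [0.296, -0.253, -0.03], "turn": 0},
    {"slide": [0.296, -0.253, -0.03], "turn": 0},
    {"slide": [0.296, -0.253, -0.03], "turn": 0},
    {"slide": [0.296, -0.253, -0.03], "turn": 0},
  ],
)

```text
clock: 2.05
ee_pos: [0.3989, -0.2213, 0.2525]
tcp_rot: [3.091, 0.561, -0.001]
ft_force: [-0.5, -0.3, 0.3]
width: 0.0876
```

Run:
```python
from h import *
p,R,s=pose();print(p,s["clock"],np.abs(s["joint_vel"]).max())
cw=calibration("wrist");im=get_image("wrist");cv2.imwrite("pics/w1.png",im[:,:,::-1])
for m in masks_of("wrist","lever"):
    ys,xs=np.where(m["pixels"])
    P=back(cw,np.c_[xs,ys],0.010)[:,:2]
    c=P.mean(0);w,v=np.linalg.eigh(np.cov((P-c).T));a=v[:,1];a*=np.sign(a[0]);t=(P-c)@a
    print(m["p"],m["at"],"lever",np.degrees(np.arctan2(a[1],a[0])),t.max()-t.min(), "mid",c+a*(t.min()+t.max())/2)
```

```text
[ 0.39890118 -0.22132088  0.2525142 ] 2.05 0.004046486719304364
0.87 [602.6, 323.9] lever -56.49198127785979 0.10782071840339291 mid [ 0.37884357 -0.54873714]
0.69 [315.0, 161.1] lever 21.921500316582993 0.16924645891204937 mid [ 0.43269462 -0.20048483]
```

View pics/w1.png

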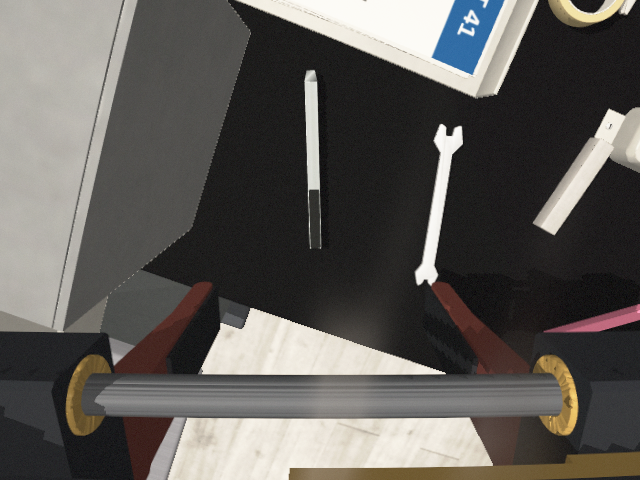

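The wrist view confirms the lever: its tapered tip is at (310,72) and the black grip end is at (315,245). Next I'll look at the socket.

Emit:
apply_moves(
  plan=[
    {"slide": [0.02, -0.03, -0.05], "turn": 0},
    {"slide": [0.1, -0.15, -0.07], "turn": -5},
    {"slide": [0.341, -0.503, -0.07], "turn": -20},
    {"slide": [0.341, -0.503, -0.07], "turn": -20},
    {"slide": [0.341, -0.503, -0.07], "turn": -20},
    {"slide": [0.341, -0.503, -0.07], "turn": -20},
    {"slide": [0.341, -0.503, -0.07], "turn": -20},
    {"slide": [0.341, -0.503, -0.07], "turn": -20},
    {"slide": [0.341, -0.503, -0.07], "turn": -20},
    {"slide": [0.341, -0.503, -0.07], "turn": -20},
    {"slide": [0.341, -0.503, -0.07], "turn": -20},
    {"slide": [0.341, -0.503, -0.07], "turn": -20},
    {"slide": [0.341, -0.503, -0.07], "turn": -20},
    {"slide": [0.341, -0.503, -0.07], "turn": -20},
    {"slide": [0.341, -0.503, -0.07], "turn": -20},
    {"slide": [0.341, -0.503, -0.07], "turn": -20},
  ],
)

```text
clock: 3.75
ee_pos: [0.541, 0.3692, 0.3224]
tcp_rot: [2.946, 1.089, -0.002]
ft_force: [0.5, -1.1, 0.5]
width: 0.088
```

Run:
```python
from h import *
p,R,s=pose();print(p,s["clock"],np.abs(s["joint_vel"]).max(),s["joint_positions"].round(2))
cw=calibration("wrist");im=get_image("wrist");cv2.imwrite("pics/w2.png",im[:,:,::-1])
import pickle;pickle.dump(cw,open("w2.pkl","wb"))
for l in("socket_mouth","tensioner"):
  for m in masks_of("wrist",l):
    ys,xs=np.where(m["pixels"]);print(l,m["p"],m["at"],xs.min(),xs.max(),ys.min(),ys.max())
```

```text
[0.54097389 0.36920284 0.3224234 ] 3.75 0.012160694046531506 [ 0.49  0.37  1.24 -0.    1.53  1.36]
socket_mouth 0.61 [407.6, 79.7] 359 503 37 169
socket_mouth 0.39 [570.5, 306.1] 537 605 281 331
tensioner 0.8 [406.6, 84.6] 358 503 36 170
```

View pics/w2.png

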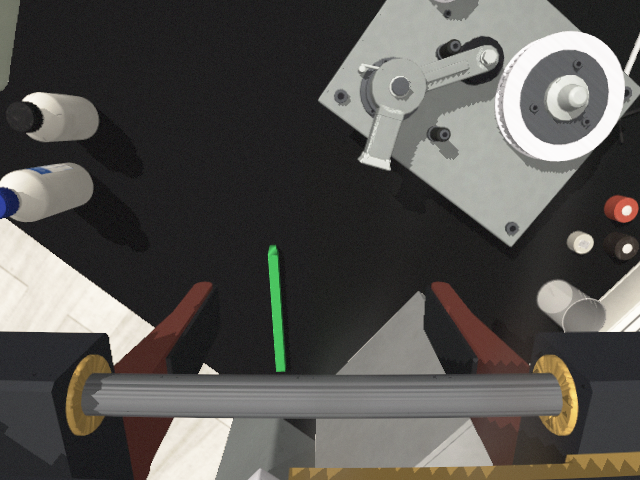

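Run:
```python
import cv2
s=cv2.imread("pics/w2.png")
cv2.imwrite("pics/ce.png",cv2.resize(s[30:190,330:520],None,fx=4,fy=4,interpolation=3))
```

```text
(no output)
```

View pics/ce.png

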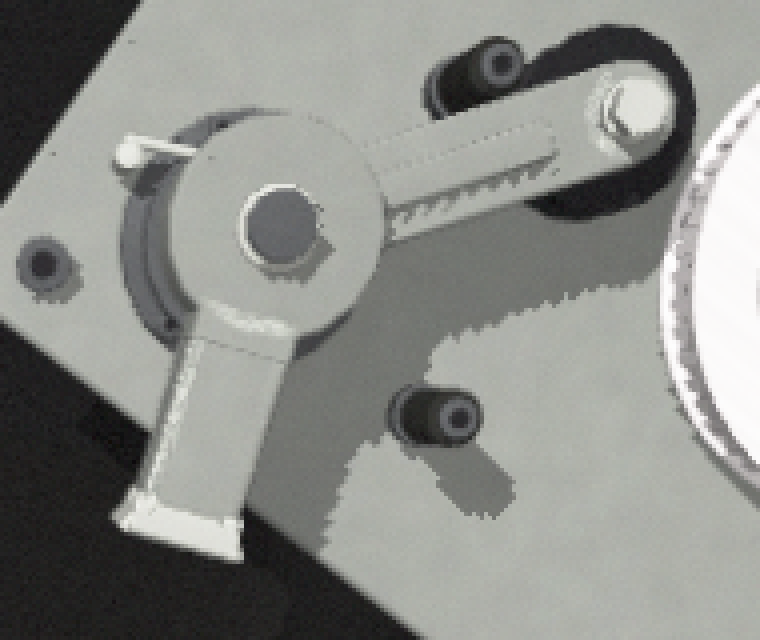

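Run:
```python
from h import *
import pickle;cw=pickle.load(open("w2.pkl","rb"))
q=lambda a:np.array(a,float)/4+[330-.0,30]
names=["hub","tA","tB","LA","LB","RA","RB","flL","flR"]
P=back(cw,q([(277,225),(247,337),(201,502),(200,330),(160,495),(295,345),(243,510),(115,518),(243,557)]),.114)[:,:2]
for n,p in zip(names,P): print(n,p.round(4))
def y(a,b): d=P[names.index(b)]-P[names.index(a)];return np.degrees(np.arctan2(-d[1],-d[0])).round(1),np.linalg.norm(d).round(4)
for a in [("hub","tB"),("hub","tA"),("tA","tB"),("LA","LB"),("RA","RB"),("flR","flL")]: print(a,y(*a))
print("hub-flare",np.linalg.norm((P[7]+P[8])/2-P[0]), np.degrees(np.arctan2(*(P[0]-(P[7]+P[8])/2)[::-1])))
print("deck corners", back(cw,[(512,246),(319,99),(393,-2)],.07).round(4))
```

```text
hub [0.665  0.3877]
tA [0.644  0.3769]
tB [0.6118 0.3607]
LA [0.6385 0.3855]
LB [0.607  0.3685]
RA [0.6496 0.3679]
RB [0.6166 0.3525]
flL [0.5968 0.3727]
flR [0.609  0.3454]
('hub', 'tB') (np.float64(26.9), np.float64(0.0597))
('hub', 'tA') (np.float64(27.2), np.float64(0.0236))
('tA', 'tB') (np.float64(26.7), np.float64(0.0361))
('LA', 'LB') (np.float64(28.3), np.float64(0.0358))
('RA', 'RB') (np.float64(25.0), np.float64(0.0365))
('flR', 'flL') (np.float64(-65.9), np.float64(0.0299))
hub-flare 0.06833397917981886 24.73351670324133
deck corners [[0.6359 0.1847 0.07  ]
 [0.6145 0.4342 0.07  ]
 [0.7252 0.4406 0.07  ]]
```

Run:
```python
from h import *
import pickle;cw=pickle.load(open("w2.pkl","rb"));ct=calibration("top")
def ray(c,px):
    a=back(c,[px],0)[0];b=back(c,[px],.3)[0];return a,(b-a)/np.linalg.norm(b-a)
def tri(r):
    A=sum(np.eye(3)-np.outer(d,d) for _,d in r);b=sum((np.eye(3)-np.outer(d,d))@a for a,d in r);x=np.linalg.solve(A,b)
    return x.round(4),[np.linalg.norm((np.eye(3)-np.outer(d,d))@(x-a)).round(4) for a,d in r]
print("backleft",tri([ray(cw,(420,292)),ray(ct,(219.5,235))]))
print("hub",tri([ray(cw,(330+277/4,30+225/4)),ray(ct,(140+178/5,145+285/5))]))
for z in(.16,.18,.2): print(z,back(ct,[(319.5,234.5),(219.5,234.5),(219,298),(219,316)],z)[:,:2].round(3).tolist(),back(cw,[(420,292),(316,394)],z)[:,:2].round(3).tolist())
im=get_image("top");cv2.imwrite("pics/t1.png",cv2.resize(im[200:340,180:340,::-1],None,fx=5,fy=4.2,interpolation=3)[:600])
```

```text
backleft (array([0.5438, 0.2233, 0.0799]), [np.float64(0.0083), np.float64(0.0083)])
hub (array([0.6798, 0.3812, 0.0333]), [np.float64(0.0003), np.float64(0.0003)])
0.16 [[0.529, -0.111], [0.538, 0.205], [0.339, 0.205], [0.284, 0.205]] [[0.549, 0.265], [0.415, 0.267]]
0.18 [[0.526, -0.111], [0.534, 0.201], [0.338, 0.202], [0.283, 0.201]] [[0.552, 0.274], [0.426, 0.276]]
0.2 [[0.522, -0.11], [0.531, 0.197], [0.337, 0.198], [0.283, 0.198]] [[0.555, 0.284], [0.437, 0.285]]
```

View pics/t1.png

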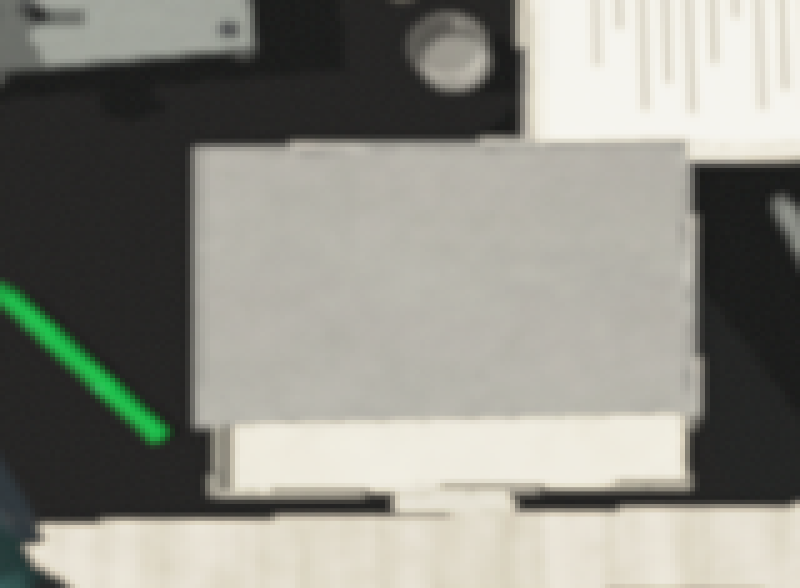

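Run:
```python
from h import *
import pickle;cw=pickle.load(open("w2.pkl","rb"));ct=calibration("top")
print(back(cw,[(420,292),(316,394)],0).round(3))
for z in np.arange(.1,.32,.03): print(z.round(2),back(ct,[(319.,234),(219,234.5)],z)[:,:2].round(3).tolist(), back(calibration("side"),[(332.5,198)],z)[0,:2].round(3))
print(calibration("top")["tvec"], -cv2.Rodrigues(ct["rvec"])[0].T@ct["tvec"])
```

```text
[[0.524 0.19  0.   ]
 [0.324 0.192 0.   ]]
0.1 [[0.542, -0.111], [0.549, 0.218]] [0.605 0.056]
0.13 [[0.536, -0.11], [0.544, 0.212]] [0.587 0.018]
0.16 [[0.531, -0.11], [0.538, 0.206]] [ 0.568 -0.019]
0.19 [[0.526, -0.109], [0.533, 0.201]] [ 0.55  -0.057]
0.22 [[0.52, -0.109], [0.527, 0.195]] [ 0.532 -0.094]
0.25 [[0.515, -0.108], [0.522, 0.189]] [ 0.514 -0.132]
0.28 [[0.51, -0.107], [0.516, 0.184]] [ 0.496 -0.169]
0.31 [[0.504, -0.107], [0.511, 0.178]] [ 0.478 -0.207]
[-0.08727478  0.54837365  1.6105831 ] [ 0.25787139 -0.08065078  1.68205419]
```

```bash
cat >> h.py <<'E'
def plan(t,yaw):
    p,R,s=pose(); y0=np.degrees(np.arctan2(R[1,0],R[0,0]))
    print("now",p.round(4),"yaw",round(y0,2),"tilt",R[2].round(4),"clk",s["clock"],"F",s["ft_force"].round(1),"w",round(s["width"],4),"q",s["joint_positions"].round(2))
    if t is not None: print("slide",(R.T@(np.array(t)-p)).round(4),"turn",round(y0-yaw,2))
E
python3 -c "
from h import *
plan([.3863,-.2192,.30],21.9)"
```

```text
now [0.541  0.3696 0.3231] yaw 40.59 tilt [ 2.e-04  1.e-04 -1.e+00] clk 3.95 F [ 0.8 -0.7 -0.1] w 0.0879 q [ 0.49  0.37  1.24 -0.    1.53  1.36]
slide [-0.5006  0.3465  0.023 ] turn 18.69
```

Emit:
apply_moves(
  plan=[
    {"slide": [-0.1, 0.07, 0.0], "turn": 4},
    {"slide": [-0.5, 0.3465, 0.02], "turn": 18.7},
    {"slide": [-0.5, 0.3465, 0.02], "turn": 18.7},
    {"slide": [-0.5, 0.3465, 0.02], "turn": 18.7},
    {"slide": [-0.5, 0.3465, 0.02], "turn": 18.7},
    {"slide": [-0.5, 0.3465, 0.02], "turn": 18.7},
    {"slide": [-0.5, 0.3465, 0.02], "turn": 18.7},
    {"slide": [-0.5, 0.3465, 0.02], "turn": 18.7},
    {"slide": [-0.5, 0.3465, 0.02], "turn": 18.7},
    {"slide": [-0.5, 0.3465, 0.02], "turn": 18.7},
    {"slide": [-0.5, 0.3465, 0.02], "turn": 18.7},
    {"slide": [-0.5, 0.3465, 0.02], "turn": 18.7},
    {"slide": [-0.5, 0.3465, 0.02], "turn": 18.7},
    {"slide": [-0.5, 0.3465, 0.02], "turn": 18.7},
    {"slide": [-0.5, 0.3465, 0.02], "turn": 18.7},
    {"slide": [-0.5, 0.3465, 0.02], "turn": 18.7},
  ],
  gripper=0.4,
)

```text
clock: 5.55
ee_pos: [0.3877, -0.2163, 0.3027]
tcp_rot: [-3.083, -0.601, -0.0]
ft_force: [0.1, -0.2, -0.8]
width: 0.0348
```

```bash
python3 -c "
from h import *
plan([.3863,-.2192,.003],21.9)"
```

```text
now [ 0.3877 -0.2163  0.3027] yaw 22.07 tilt [ 4.e-04 -6.e-04 -1.e+00] clk 5.55 F [ 0.1 -0.2 -0.8] w 0.0348 q [-0.67  0.06  1.71  0.    1.38  0.52]
slide [-0.0025  0.0023  0.2997] turn 0.17
```

Emit:
apply_moves(
  plan=[
    {"slide": [-0.0025, 0.0023, 0.04], "turn": 0.2},
    {"slide": [-0.0025, 0.0023, 0.09], "turn": 0.2},
    {"slide": [-0.0025, 0.0023, 0.14], "turn": 0.2},
    {"slide": [-0.0025, 0.0023, 0.19], "turn": 0.2},
    {"slide": [-0.0025, 0.0023, 0.24], "turn": 0.2},
    {"slide": [-0.0025, 0.0023, 0.27], "turn": 0.2},
    {"slide": [-0.0025, 0.0023, 0.285], "turn": 0.2},
    {"slide": [-0.0025, 0.0023, 0.294], "turn": 0.2},
    {"slide": [-0.0025, 0.0023, 0.299], "turn": 0.2},
    {"slide": [-0.0025, 0.0023, 0.299], "turn": 0.2},
    {"slide": [-0.0025, 0.0023, 0.299], "turn": 0.2},
  ],
)

```text
clock: 6.65
ee_pos: [0.3868, -0.2211, 0.0044]
tcp_rot: [3.084, 0.594, 0.002]
ft_force: [-0.2, -0.4, 0.5]
width: 0.0351
```

```bash
python3 -c "
from h import *
plan([.3863,-.2192,.003],21.9)
im=get_image('wrist');cv2.imwrite('pics/w3.png',im[:,:,::-1])"
```

```text
now [ 0.3868 -0.2211  0.0044] yaw 21.8 tilt [ 9.0e-04  1.3e-03 -1.0e+00] clk 6.65 F [-0.2 -0.4  0.5] w 0.0351 q [-0.67  0.49  2.05  0.    0.6   0.52]
slide [ 0.0002 -0.0019  0.0014] turn -0.1
```

View pics/w3.png

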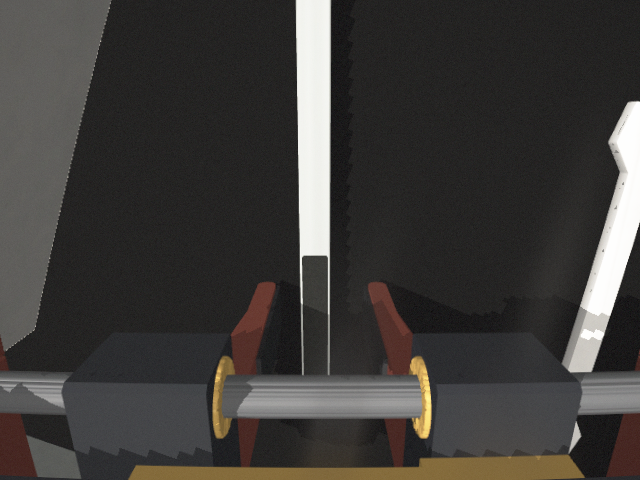

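The wrist view shows the bar between the fingers: bar at column 315, finger midline at about 322. Closing.

Emit:
apply_moves(
  plan=[
    {"slide": [0, -0.0015, 0.001], "turn": 0},
    {"slide": [0, -0.0015, 0.001], "turn": 0},
    {"slide": [0, -0.0015, 0.001], "turn": 0},
    {"slide": [0, -0.0015, 0.001], "turn": 0},
    {"slide": [0, -0.0015, 0.001], "turn": 0},
    {"slide": [0, -0.0015, 0.001], "turn": 0},
  ],
  gripper=0,
)

```text
clock: 7.3
ee_pos: [0.3855, -0.2195, 0.0029]
tcp_rot: [-3.085, -0.593, -0.0]
ft_force: [-1.0, 1.0, 5.9]
width: 0.0119
```

```bash
python3 -c "
from h import *
plan([.3863,-.2492,.015],21.9)"
```

```text
now [ 0.3855 -0.2195  0.0029] yaw 21.78 tilt [ 0. -0. -1.] clk 7.3 F [-1.   1.   5.9] w 0.0119 q [-0.67  0.49  2.06  0.    0.6   0.52]
slide [-0.0102  0.0279 -0.0121] turn -0.12
```

Emit:
apply_moves(
  plan=[
    {"slide": [0, 0, -0.012], "turn": 0},
    {"slide": [0, 0, -0.012], "turn": 0},
    {"slide": [0, 0.02, -0.012], "turn": 0},
    {"slide": [0, 0.035, -0.012], "turn": 0},
    {"slide": [0, 0.035, -0.012], "turn": 0},
    {"slide": [0, 0.035, -0.006], "turn": 0},
    {"slide": [0, 0.035, -0.002], "turn": 0},
    {"slide": [0, 0.035, 0.001], "turn": 0},
    {"slide": [0, 0.035, 0.001], "turn": 0},
  ],
)

```text
clock: 8.2
ee_pos: [0.3976, -0.2508, 0.0022]
tcp_rot: [-3.084, -0.594, 0.002]
ft_force: [-1.8, 2.4, 14.6]
width: 0.0118
```

Emit:
apply_moves(
  plan=[
    {"slide": [0, 0, -0.001], "turn": 0},
    {"slide": [0, 0, -0.001], "turn": 0},
    {"slide": [0, 0, -0.001], "turn": 0},
    {"slide": [0, 0, -0.001], "turn": 0},
  ],
  gripper=0.4,
)

```text
clock: 8.6
ee_pos: [0.3983, -0.2517, 0.0024]
tcp_rot: [-3.085, -0.593, 0.0]
ft_force: [-0.8, -0.2, 0.4]
width: 0.035
```

```bash
python3 -c "
from h import *
plan([.3863,-.2492,.003],21.9)
cw=calibration('wrist');im=get_image('wrist');cv2.imwrite('pics/w4.png',im[:,:,::-1])
print(back(cw,[(315,256)],.012))"
```

```text
now [ 0.3983 -0.2517  0.0024] yaw 21.78 tilt [-2.e-04 -5.e-04 -1.e+00] clk 8.6 F [-0.8 -0.2  0.4] w 0.035 q [-0.71  0.51  1.99  0.    0.64  0.48]
slide [-0.0102 -0.0068 -0.0006] turn -0.12
[[ 0.42161615 -0.24054953  0.012     ]]
```

View pics/w4.png

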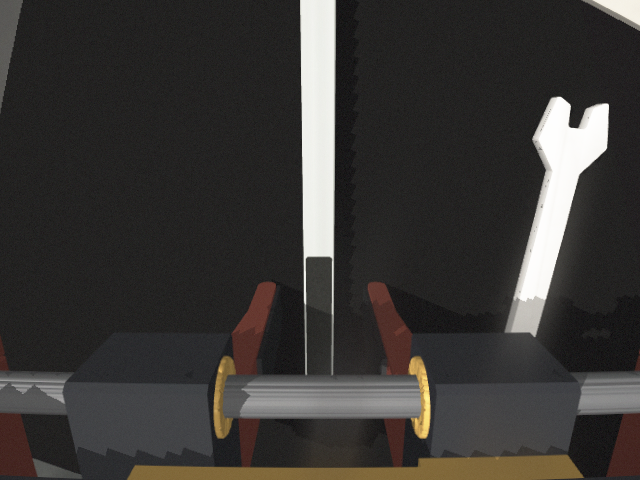

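Emit:
apply_moves(
  plan=[
    {"slide": [0.01, 0, 0], "turn": 0},
    {"slide": [0.017, 0, 0], "turn": 0},
    {"slide": [0.017, 0, 0], "turn": 0},
    {"slide": [0.017, 0, 0], "turn": 0},
  ],
)

```text
clock: 9.05
ee_pos: [0.4146, -0.2455, 0.0026]
tcp_rot: [-3.085, -0.595, -0.0]
ft_force: [0.8, -0.1, 0.2]
width: 0.035
```

Emit:
apply_moves(
  plan=[
    {"slide": [0, 0, 0], "turn": 0},
    {"slide": [0, 0, 0], "turn": 0},
    {"slide": [0, 0, 0], "turn": 0},
    {"slide": [0, 0, 0], "turn": 0},
    {"slide": [0, 0, 0], "turn": 0},
    {"slide": [0, 0, -0.02], "turn": 0},
    {"slide": [0, 0, -0.06], "turn": 0},
    {"slide": [0, 0, -0.11], "turn": 0},
    {"slide": [0, 0, -0.16], "turn": 0},
    {"slide": [0, 0, -0.21], "turn": 0},
    {"slide": [0, 0, -0.26], "turn": 0},
    {"slide": [0, 0, -0.3], "turn": 0},
    {"slide": [0, 0, -0.32], "turn": 0},
    {"slide": [0, 0, -0.32], "turn": 0},
    {"slide": [0, 0, -0.32], "turn": 0},
  ],
  gripper=0,
)

```text
clock: 10.55
ee_pos: [0.4137, -0.2454, 0.3217]
tcp_rot: [-3.084, -0.593, 0.001]
ft_force: [-0.1, -0.5, -1.5]
width: 0.0118
```

Run:
```python
from h import *
plan([.47,.35,.32],26.4)
p,R,s=pose();x=R[:,0];yv=R[:,1]
cw=calibration('wrist');im=get_image('wrist');cv2.imwrite('pics/w5.png',im[:,:,::-1])
# predicted: boundary & nose positions if level
zc=p[2]+.0035
g=np.array([p[0],p[1],zc])
print("nose",proj(cw,[g+x*.117,g+x*.107+[0,0,.006],g+x*.009+[0,0,.006]]).round(1))
```

```text
now [ 0.4137 -0.2454  0.3217] yaw 21.77 tilt [-5.e-04 -9.e-04 -1.e+00] clk 10.55 F [-0.1 -0.5 -1.5] w 0.0118 q [-0.68  0.1   1.61 -0.    1.43  0.51]
slide [ 0.273 -0.532  0.002] turn -4.63
nose [[319.3  -0.6]
 [319.2  26.5]
 [319.6 296.1]]
```

View pics/w5.png

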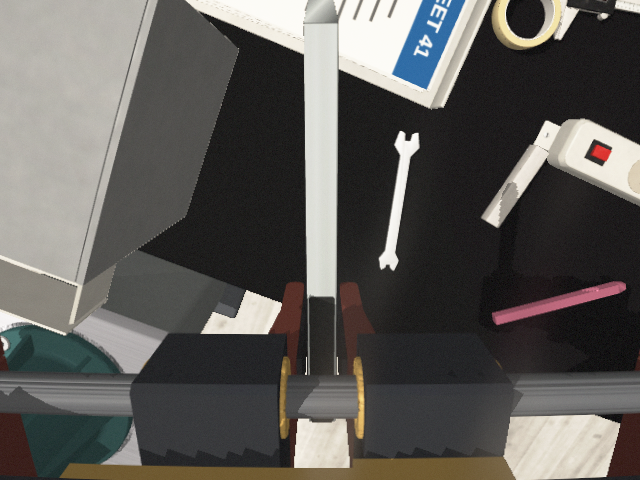

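The bar is held level. The taper shoulder is at (321,24), against a predicted row of 26, and the grip edge is at row 297. Next I'll carry it to above the socket.

```bash
python3 -c "
from h import *
plan([.4912,.3014,.32],26.4)"
```

```text
now [ 0.4133 -0.245   0.3208] yaw 21.77 tilt [-0.0015 -0.0026 -1.    ] clk 10.6 F [ 0.7 -0.2 -2.1] w 0.0117 q [-0.68  0.1   1.61 -0.    1.43  0.51]
slide [ 0.275  -0.4785  0.0017] turn -4.63
```

Emit:
apply_moves(
  plan=[
    {"slide": [0.015, -0.026, 0], "turn": -1},
    {"slide": [0.035, -0.06, 0], "turn": -2},
    {"slide": [0.06, -0.1, 0], "turn": -4.6},
    {"slide": [0.085, -0.14, 0], "turn": -4.6},
    {"slide": [0.11, -0.18, 0], "turn": -4.6},
    {"slide": [0.135, -0.225, 0], "turn": -4.6},
    {"slide": [0.16, -0.27, 0], "turn": -4.6},
    {"slide": [0.185, -0.315, 0], "turn": -4.6},
    {"slide": [0.21, -0.36, 0], "turn": -4.6},
    {"slide": [0.235, -0.405, 0], "turn": -4.6},
    {"slide": [0.255, -0.44, 0.0], "turn": -4.6},
    {"slide": [0.27, -0.47, 0.02], "turn": -4.6},
    {"slide": [0.275, -0.4785, 0.05], "turn": -4.6},
    {"slide": [0.275, -0.4785, 0.08], "turn": -4.6},
    {"slide": [0.275, -0.4785, 0.105], "turn": -4.6},
    {"slide": [0.275, -0.4785, 0.12], "turn": -4.6},
    {"slide": [0.275, -0.4785, 0.12], "turn": -4.6},
    {"slide": [0.275, -0.4785, 0.12], "turn": -4.6},
  ],
)

```text
clock: 12.4
ee_pos: [0.4912, 0.3002, 0.2012]
tcp_rot: [3.058, 0.716, -0.005]
ft_force: [-0.6, 0.9, -1.5]
width: 0.0118
```

Run:
```python
from h import *
plan([.4912,.3014,.20],26.4)
cw=calibration('wrist');im=get_image('wrist');cv2.imwrite('pics/w6.png',im[:,:,::-1])
import pickle;pickle.dump((cw,pose()[:2]),open("w6.pkl","wb"))
im=get_image('side');cv2.imwrite('pics/s6.png',im[:,:,::-1])
```

```text
now [0.4912 0.3002 0.2012] yaw 26.37 tilt [-3.4e-03 -3.0e-04 -1.0e+00] clk 12.4 F [-0.6  0.9 -1.5] w 0.0118 q [0.43 0.35 1.59 0.   1.21 1.54]
slide [ 0.0006 -0.001   0.0012] turn -0.03
```

View pics/w6.png

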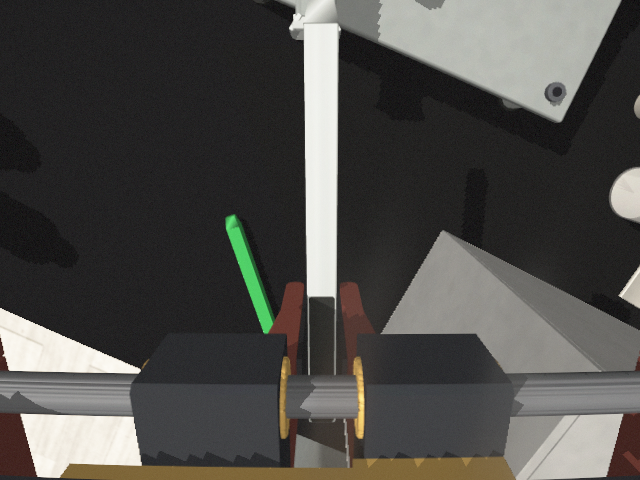

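View pics/s6.png

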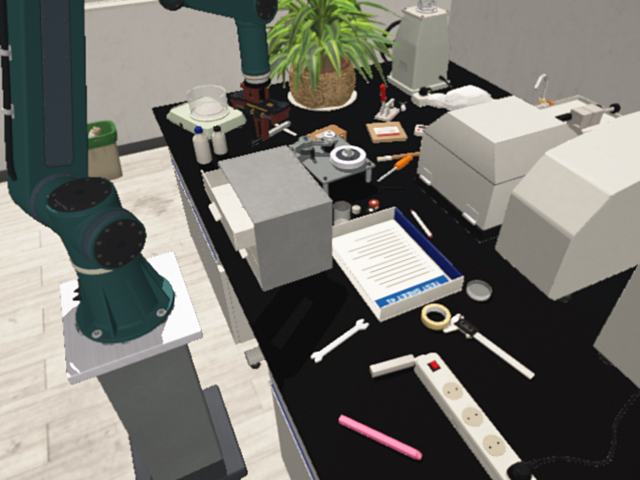

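Run:
```python
from h import *
import pickle;cw,(p,R)=pickle.load(open("w6.pkl","rb"))
im=cv2.imread("pics/w6.png")
def mod(pv,yaw):
    a=np.radians(yaw);u=-np.array([np.cos(a),np.sin(a),0]);l=np.array([np.sin(a),-np.cos(a),0]) 
    o=np.array([*pv,.103])
    return proj(cw,[o+u*.070+l*s*.012+[0,0,h] for h in(.012,-.012) for s in(-1,1)]+[o+u*.062+l*s*.011+[0,0,.011] for s in (-1,1)])
m=mod((.665,.3877),26.4);print(m.round(1))
c=cv2.resize(im[0:80,250:400],None,fx=5,fy=5,interpolation=3)
for i,q in enumerate(m):
    cv2.circle(c,tuple(int(v) for v in ((q-[250,0])*5)),3,(0,0,255) if i<2 else (255,0,0) if i<4 else (0,160,0),-1)
cv2.imwrite("pics/cf.png",c)
```

```text
[[296.2  31. ]
 [339.8  31. ]
 [298.5  39.5]
 [338.1  39.5]
 [297.9  15.8]
 [338.   15.7]]
```

View pics/cf.png

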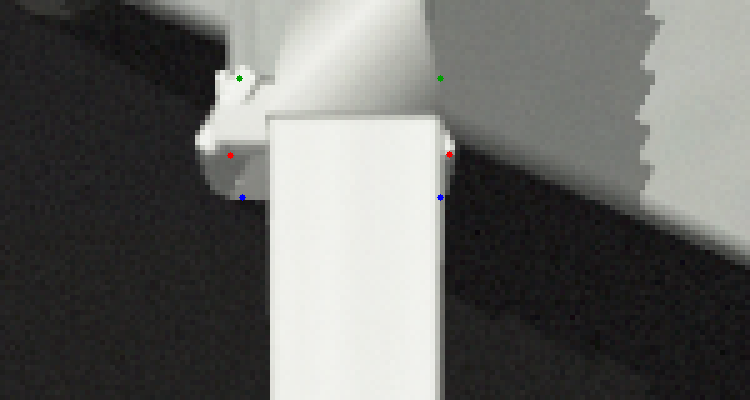

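Emit:
apply_moves(
  plan=[
    {"slide": [0, -0.0035, 0.02], "turn": 0},
    {"slide": [0, -0.0035, 0.045], "turn": 0},
    {"slide": [0, -0.0035, 0.07], "turn": 0},
    {"slide": [0, -0.0035, 0.09], "turn": 0},
    {"slide": [0, -0.0035, 0.1], "turn": 0},
    {"slide": [0, -0.0035, 0.1016], "turn": 0},
    {"slide": [0, -0.0035, 0.1016], "turn": 0},
    {"slide": [0, -0.0035, 0.1016], "turn": 0},
    {"slide": [0, -0.0035, 0.1016], "turn": 0},
  ],
)

```text
clock: 13.4
ee_pos: [0.4914, 0.3042, 0.1022]
tcp_rot: [-3.058, -0.716, -0.003]
ft_force: [0.2, -0.3, -2.5]
width: 0.0117
```

Run:
```python
from h import *
plan(None,0)
cw=calibration('wrist');im=get_image('wrist')[:,:,::-1]
cv2.imwrite('pics/w7.png',cv2.resize(im[0:120,240:400],None,fx=5,fy=5,interpolation=3))
im=get_image('side')[:,:,::-1];cv2.imwrite('pics/s7.png',cv2.resize(im[80:200,220:380],None,fx=5,fy=5,interpolation=3))
```

```text
now [0.4914 0.3042 0.1022] yaw 26.37 tilt [ 0.0022 -0.     -1.    ] clk 13.4 F [ 0.2 -0.3 -2.5] w 0.0117 q [0.43 0.46 1.69 0.   0.99 1.55]
```

View pics/w7.png

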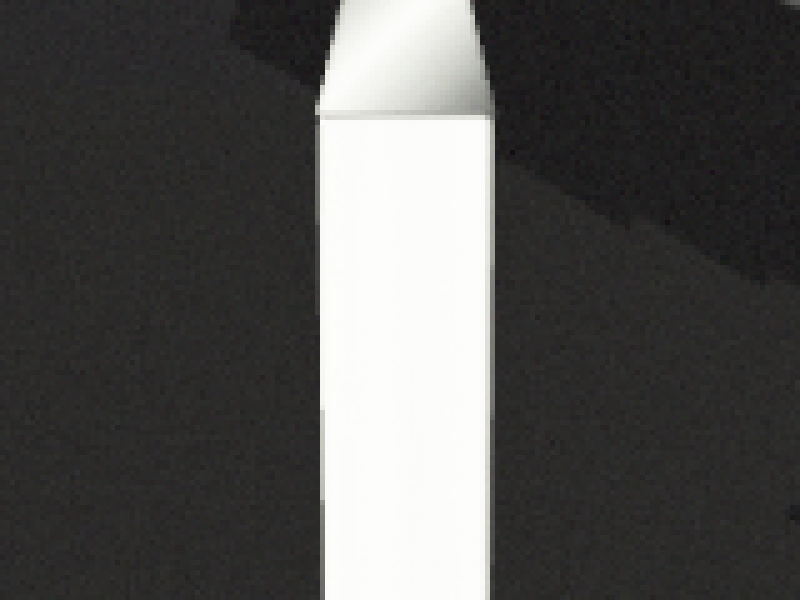

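View pics/s7.png

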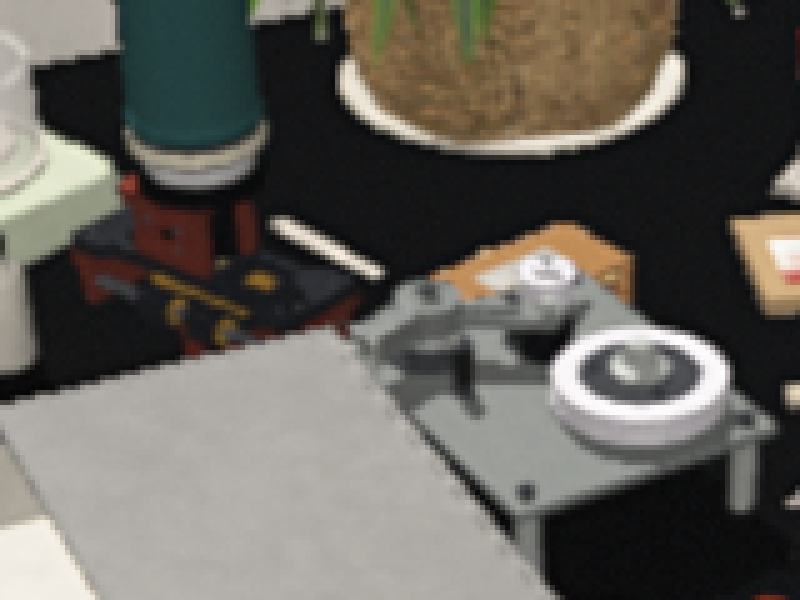

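Emit:
apply_moves(
  plan=[
    {"slide": [0.0, 0, 0.002], "turn": 0},
    {"slide": [0.004, 0, 0.002], "turn": 0},
    {"slide": [0.008, 0, 0.002], "turn": 0},
    {"slide": [0.012, 0, 0.002], "turn": 0},
    {"slide": [0.015, 0, 0.002], "turn": 0},
    {"slide": [0.018, 0, 0.002], "turn": 0},
    {"slide": [0.02, 0, 0.002], "turn": 0},
    {"slide": [0.02, 0, 0.002], "turn": 0},
  ],
)

```text
clock: 14.3
ee_pos: [0.5088, 0.3129, 0.0991]
tcp_rot: [-3.059, -0.717, -0.0]
ft_force: [-1.6, -0.2, -1.7]
width: 0.0117
```

Run:
```python
from h import *
for i in range(4): plan(None,0); get_image("top")
```

```text
now [0.5088 0.3129 0.0991] yaw 26.37 tilt [ 2.e-04 -1.e-04 -1.e+00] clk 14.3 F [-1.6 -0.2 -1.7] w 0.0117 q [0.44 0.49 1.65 0.   1.01 1.55]
now [0.5086 0.3127 0.0991] yaw 26.37 tilt [-0.e+00 -1.e-04 -1.e+00] clk 14.35 F [-0.2 -0.  -1.1] w 0.0117 q [0.44 0.49 1.65 0.   1.01 1.55]
now [0.5084 0.3127 0.099 ] yaw 26.38 tilt [-2.e-04 -1.e-04 -1.e+00] clk 14.4 F [ 0.2 -0.8 -1.8] w 0.0116 q [0.44 0.49 1.65 0.   1.01 1.55]
now [0.5084 0.3126 0.0991] yaw 26.37 tilt [-2.e-04 -1.e-04 -1.e+00] clk 14.45 F [ 0.2 -0.8 -1.5] w 0.0117 q [0.44 0.49 1.65 0.   1.01 1.55]
```

Emit:
apply_moves(
  plan=[
    {"slide": [0.003, 0, -0.0005], "turn": 0},
    {"slide": [0.006, 0, -0.0005], "turn": 0},
    {"slide": [0.009, 0, -0.0005], "turn": 0},
    {"slide": [0.012, 0, -0.0005], "turn": 0},
    {"slide": [0.015, 0, -0.0005], "turn": 0},
    {"slide": [0.015, 0, -0.0005], "turn": 0},
  ],
)

```text
clock: 15.1
ee_pos: [0.5226, 0.3196, 0.0996]
tcp_rot: [-3.059, -0.716, -0.001]
ft_force: [0.5, -0.7, -1.1]
width: 0.0113
```

Run:
```python
from h import *
plan(None,0)
im=get_image('wrist')[:,:,::-1]
cv2.imwrite('pics/w8.png',cv2.resize(im[0:120,240:400],None,fx=5,fy=5,interpolation=3))
plan(None,0)
```

```text
now [0.5226 0.3196 0.0996] yaw 26.37 tilt [ 6.e-04 -1.e-04 -1.e+00] clk 15.1 F [ 0.5 -0.7 -1.1] w 0.0113 q [0.44 0.5  1.61 0.   1.03 1.55]
now [0.5222 0.3195 0.0996] yaw 26.37 tilt [ 1.e-04 -1.e-04 -1.e+00] clk 15.15 F [ 0.3 -0.5 -1.6] w 0.0118 q [0.44 0.5  1.61 0.   1.03 1.55]
```

View pics/w8.png

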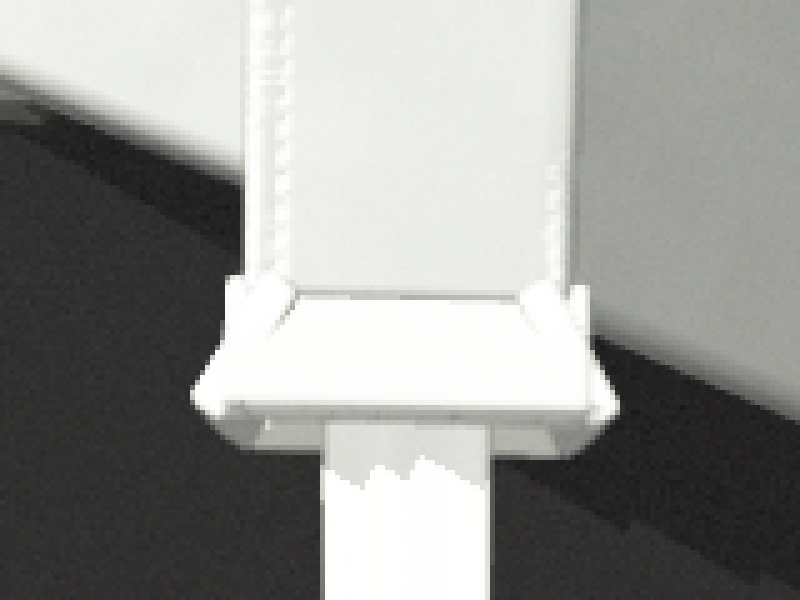

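The bar is inside the socket and centred: bar at column 407 and flare at 405 in the crop, with no contact force. Continuing.

Emit:
apply_moves(
  plan=[
    {"slide": [0.003, 0, 0], "turn": 0},
    {"slide": [0.006, 0, 0], "turn": 0},
    {"slide": [0.009, 0, 0], "turn": 0},
    {"slide": [0.011, 0, 0], "turn": 0},
    {"slide": [0.011, 0, 0], "turn": 0},
  ],
)

```text
clock: 15.65
ee_pos: [0.5322, 0.3245, 0.0996]
tcp_rot: [-3.059, -0.717, -0.001]
ft_force: [-0.7, 0.4, -2.2]
width: 0.0113
```

Emit:
apply_moves(
  plan=[
    {"slide": [0.001, 0, 0], "turn": 0},
    {"slide": [0.002, 0, 0], "turn": 0},
    {"slide": [0.002, 0, 0], "turn": 0},
  ],
)

```text
clock: 15.95
ee_pos: [0.5337, 0.3252, 0.0996]
tcp_rot: [-3.059, -0.717, -0.0]
ft_force: [0.5, -0.7, -1.2]
width: 0.0115
```

Emit:
apply_moves(
  plan=[
    {"slide": [0.001, 0, 0], "turn": 0},
    {"slide": [0.002, 0, 0], "turn": 0},
    {"slide": [0.002, 0, 0], "turn": 0},
  ],
)

```text
clock: 16.25
ee_pos: [0.5344, 0.3256, 0.0992]
tcp_rot: [3.058, 0.717, -0.004]
ft_force: [-2.6, -1.6, -1.5]
width: 0.0118
```

Run:
```python
from h import *
plan(None,0)
cw=calibration('wrist');im=get_image('wrist')[:,:,::-1]
cv2.imwrite('pics/w9.png',im)
```

```text
now [0.5344 0.3256 0.0992] yaw 26.37 tilt [-2.3e-03 -1.0e-04 -1.0e+00] clk 16.25 F [-2.6 -1.6 -1.5] w 0.0118 q [0.44 0.52 1.58 0.   1.04 1.55]
```

View pics/w9.png

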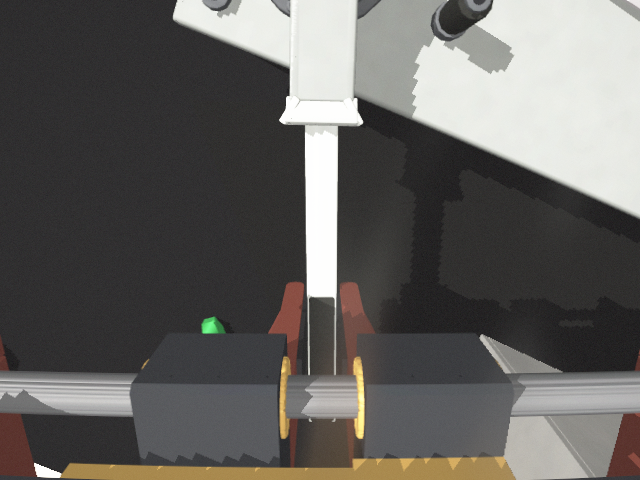

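Run:
```python
from h import *
cw=calibration('wrist')
b=back(cw,[(321,297)],.1095)[0]
for z in(.115,.117): print(np.linalg.norm(back(cw,[(321,124.5)],z)[0][:2]-b[:2]))
plan(None,0)
```

```text
0.06587970389109514
0.06588189751835567
now [0.5344 0.3256 0.0993] yaw 26.37 tilt [-2.1e-03 -2.0e-04 -1.0e+00] clk 16.3 F [-3.3 -1.7 -1.4] w 0.0119 q [0.44 0.52 1.58 0.   1.04 1.55]
```

Emit:
apply_moves(
  plan=[
    {"slide": [0.001, 0, 0], "turn": 0},
    {"slide": [0.0015, 0, 0], "turn": 0},
    {"slide": [0.0015, 0, 0], "turn": 0},
  ],
)

```text
clock: 16.6
ee_pos: [0.5344, 0.3257, 0.0989]
tcp_rot: [3.058, 0.717, -0.007]
ft_force: [-6.4, -3.7, -0.5]
width: 0.0115
```

The bar is home: the TCP stopped moving while the axial force rose to about 7 N. Starting the swing.

Emit:
apply_moves(
  plan=[
    {"slide": [-0.0009, -0.005, 0], "turn": 2},
    {"slide": [-0.0005, -0.0125, 0], "turn": 5},
    {"slide": [0.0004, -0.02, 0], "turn": 8},
    {"slide": [0.0016, -0.0275, 0], "turn": 11},
    {"slide": [0.0033, -0.0348, 0], "turn": 14},
    {"slide": [0.0053, -0.0421, 0], "turn": 17},
    {"slide": [0.0077, -0.0493, 0], "turn": 20},
    {"slide": [0.0077, -0.0493, 0], "turn": 20},
  ],
)

```text
clock: 17.4
ee_pos: [0.5206, 0.373, 0.099]
tcp_rot: [3.134, 0.172, -0.004]
ft_force: [-1.8, -7.2, -1.0]
width: 0.0119
```

Run:
```python
from h import *
plan(None,0)
p,R,s=pose();d=np.array([.6634,.3897])-p[:2];print("r",np.linalg.norm(d),"ang",np.degrees(np.arctan2(d[1],d[0])),s["torque"])
im=get_image('wrist')[:,:,::-1]
cv2.imwrite('pics/w10.png',im)
```

```text
now [0.5206 0.373  0.099 ] yaw 6.27 tilt [-0.0026  0.0028 -1.    ] clk 17.4 F [-1.8 -7.2 -1. ] w 0.0119 q [ 0.51  0.54  1.54 -0.    1.06  1.98]
r 0.14375470857881767 ang 6.670738002159993 [-1.25925425  0.36366649 -0.56467557]
```

View pics/w10.png

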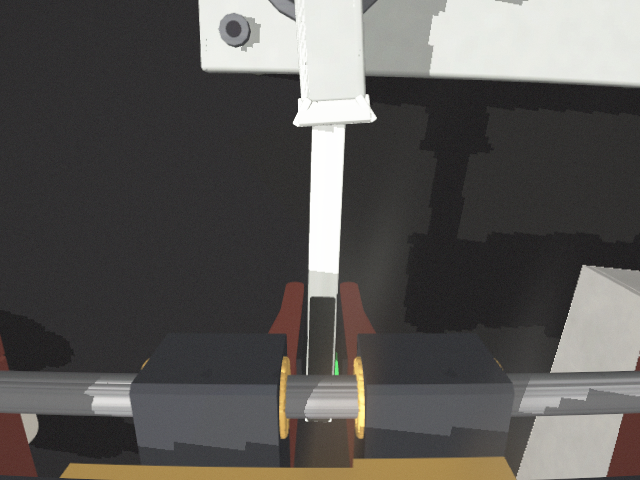

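Emit:
apply_moves(
  plan=[
    {"slide": [0.0002, -0.0075, 0], "turn": 3},
    {"slide": [0.0008, -0.0151, 0], "turn": 6},
    {"slide": [0.0018, -0.0225, 0], "turn": 9},
    {"slide": [0.0031, -0.03, 0], "turn": 12},
    {"slide": [0.0049, -0.0373, 0], "turn": 15},
    {"slide": [0.007, -0.0445, 0], "turn": 18},
    {"slide": [0.0096, -0.0516, 0], "turn": 21},
    {"slide": [0.0096, -0.0516, 0], "turn": 21},
  ],
)

```text
clock: 18.25
ee_pos: [0.5245, 0.4252, 0.0988]
tcp_rot: [3.112, -0.403, -0.004]
ft_force: [-3.7, -6.7, -1.3]
width: 0.0117
```

Run:
```python
from h import *
plan(None,0)
p,R,s=pose();d=np.array([.6634,.3897])-p[:2];print("r",np.linalg.norm(d),"ang",np.degrees(np.arctan2(d[1],d[0])),s["torque"])
im=get_image('wrist')[:,:,::-1]
cv2.imwrite('pics/w11.png',im)
```

```text
now [0.5245 0.4252 0.0988] yaw -14.74 tilt [-0.0018  0.004  -1.    ] clk 18.25 F [-3.7 -6.7 -1.3] w 0.0117 q [ 0.58  0.58  1.46 -0.    1.11  2.41]
r 0.1433696544943234 ang -14.322713518402612 [-1.28131081  0.46781379 -0.53730701]
```

View pics/w11.png

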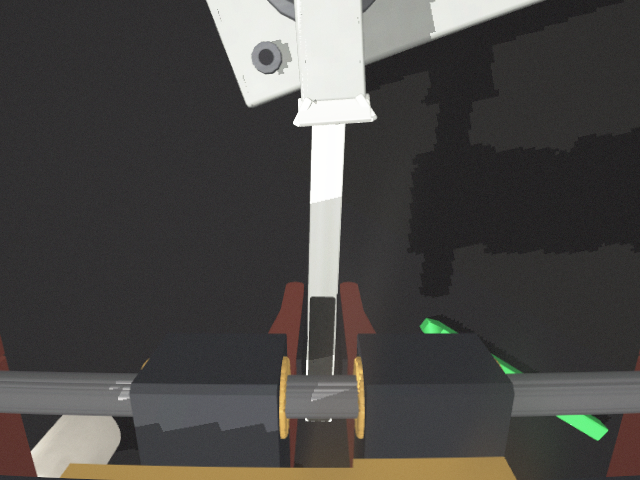

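Emit:
apply_moves(
  plan=[
    {"slide": [0.0001, -0.005, 0], "turn": 2},
    {"slide": [0.0004, -0.01, 0], "turn": 4},
    {"slide": [0.0004, -0.01, 0], "turn": 4},
    {"slide": [0.0004, -0.01, 0], "turn": 4},
  ],
)

```text
clock: 18.7
ee_pos: [0.5271, 0.4339, 0.0987]
tcp_rot: [3.095, -0.509, -0.004]
ft_force: [-3.7, -7.5, -0.1]
width: 0.0121
```

```bash
cat > tube.py <<'E'
from h import *
import sys
plan(None,0)
p,R,s=pose();d=np.array([.6634,.3897])-p[:2];print("r",np.linalg.norm(d).round(4),"ang",np.degrees(np.arctan2(d[1],d[0])).round(2),s["torque"].round(2))
import pickle
cw=calibration('wrist');im=get_image('wrist')[:,:,::-1]
pickle.dump(cw,open("wl.pkl","wb"))
cv2.imwrite(f'pics/{sys.argv[1]}.png',im)
cv2.imwrite(f'pics/{sys.argv[1]}c.png',cv2.resize(im[0:140,240:420],None,fx=4.4,fy=4.2,interpolation=3))
E
python3 tube.py w12
```

```text
now [0.5271 0.4339 0.0987] yaw -18.68 tilt [-0.0019  0.005  -1.    ] clk 18.7 F [-3.7 -7.5 -0.1] w 0.0121 q [ 0.59  0.59  1.44 -0.    1.12  2.49]
r 0.1433 ang -17.97 [-1.24  0.63 -0.53]
```

View pics/w12c.png

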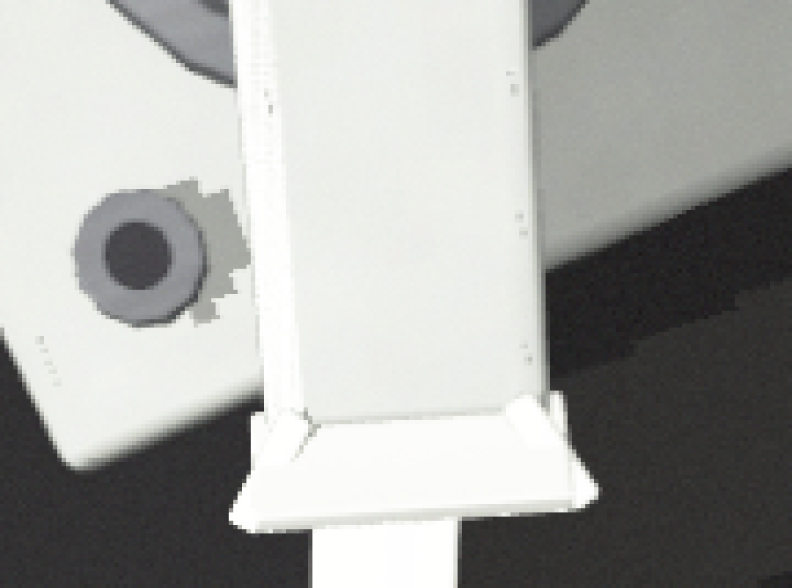

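Emit:
apply_moves(
  plan=[
    {"slide": [0.0001, -0.0025, 0], "turn": 1},
    {"slide": [0.0002, -0.005, 0], "turn": 2},
    {"slide": [0.0002, -0.005, 0], "turn": 2},
    {"slide": [0.0002, -0.005, 0], "turn": 2},
  ],
)

```text
clock: 19.15
ee_pos: [0.5287, 0.4385, 0.0987]
tcp_rot: [3.086, -0.563, -0.004]
ft_force: [-3.6, -6.5, -0.9]
width: 0.0115
```

```bash
python3 tube.py w13
```

```text
now [0.5287 0.4385 0.0987] yaw -20.68 tilt [-0.0019  0.0052 -1.    ] clk 19.15 F [-3.6 -6.5 -0.9] w 0.0115 q [ 0.59  0.6   1.42 -0.    1.12  2.53]
r 0.1433 ang -19.92 [-1.15  0.66 -0.45]
```

View pics/w13c.png

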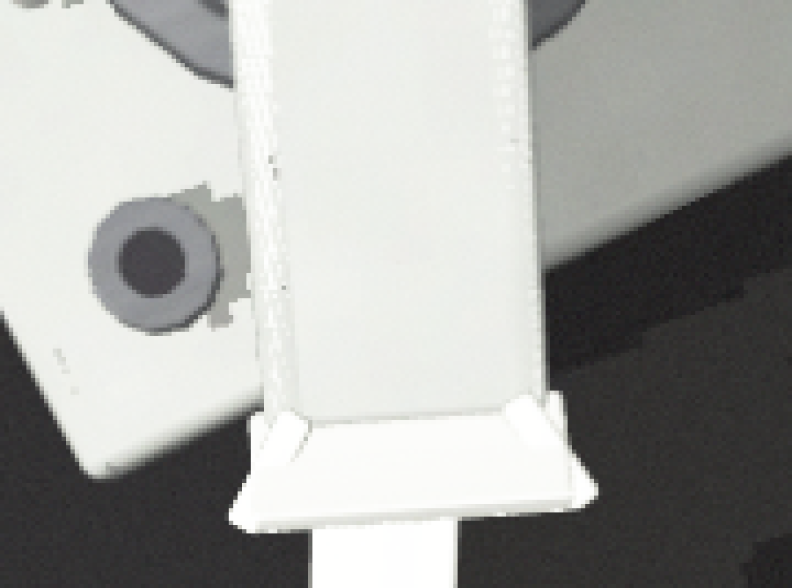

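Emit:
apply_moves(
  plan=[
    {"slide": [0.0001, -0.0025, 0], "turn": 1},
    {"slide": [0.0002, -0.005, 0], "turn": 2},
    {"slide": [0.0002, -0.005, 0], "turn": 2},
    {"slide": [0.0002, -0.005, 0], "turn": 2},
  ],
)

```text
clock: 19.6
ee_pos: [0.5303, 0.4427, 0.0986]
tcp_rot: [3.075, -0.617, -0.005]
ft_force: [-4.4, -7.8, 0.3]
width: 0.0114
```

```bash
python3 tube.py w14
```

```text
now [0.5303 0.4427 0.0986] yaw -22.68 tilt [-0.0022  0.0062 -1.    ] clk 19.6 F [-4.4 -7.8  0.3] w 0.0114 q [ 0.6   0.61  1.41 -0.    1.13  2.56]
r 0.1433 ang -21.73 [-1.33  0.72 -0.48]
```

View pics/w14c.png

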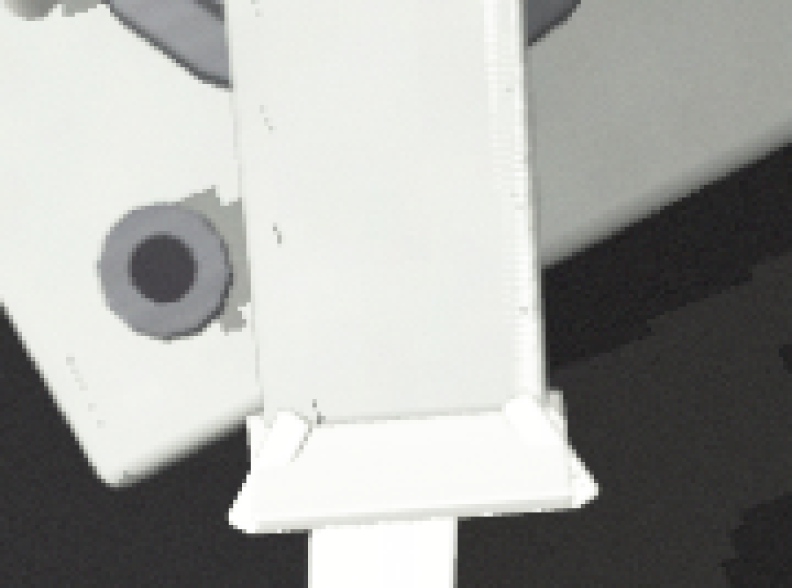

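Run:
```python
from h import *
import pickle;cw=pickle.load(open("wl.pkl","rb"))
def y(a,b,z=.111):
    P=back(cw,[(a[0]/4.4+240,a[1]/4.2),(b[0]/4.4+240,b[1]/4.2)],z)[:,:2];d=P[0]-P[1];return np.degrees(np.arctan2(d[1],d[0]))
print("w14 mid",y(((228+525)/2,0),((262+545)/2,395)),"L",y((228,0),(262,395)),"R",y((525,0),(545,395)))
print("flare front", 90+y((232,518),(597,492),.115), y((248,418),(565,392)))
# deck edge check, left front
print("deck front", y((115,485),(250,432),.07), y((550,265),(792,140),.07))
```

```text
w14 mid -18.474487858000703 L -18.468925807470796 R -18.476435072581577
flare front 161.50043942906018 72.0905534182401
deck front 88.58569813199965 94.98271650033915
```

```bash
cat > edge.py <<'E'
from h import *
import pickle,sys
# tool-relative fit: tube outline columns by rows
for n in ["w9","w10","w11","w12","w13","w14"]:
    im=cv2.imread(f"pics/{n}.png");print(n,im.shape, [int(v) for v in im[60,285:310,0]][:0])
E
python3 - <<'E'
from h import *
import pickle;cw=pickle.load(open("wl.pkl","rb"))
R=cv2.Rodrigues(cw["rvec"])[0]
# tool yaw for w14 =-22.68 ; relative angle tool-tube from full-res pixels (camera fixed in tool)
def rel(a,b,z=.111):
    P=back(cw,[(a[0]/4.4+240,a[1]/4.2),(b[0]/4.4+240,b[1]/4.2)],z)[:,:2];d=P[0]-P[1];return np.degrees(np.arctan2(d[1],d[0]))+22.68
for n,t,fl,fr,lt,lb,rt,rb in [("w12",-18.68,(232,516),(597,492),(233,0),(262,395),(528,0),(545,390)),("w13",-20.68,(232,518),(597,492),(232,0),(262,395),(526,0),(545,390)),("w14",-22.68,(232,518),(597,492),(228,0),(262,395),(525,0),(545,390))]:
    print(n,"edges",t+rel(lt,lb),t+rel(rt,rb),"flare",t+rel(fl,fr)+90)
E
```

```text
w12 edges -15.186852552231173 -14.876289592934867 flare 165.18342377196518
w13 edges -17.04316941238061 -16.584668284977518 flare 163.50043942906026
w14 edges -18.468925807470796 -18.43893365875449 flare 161.50043942906026
```

Emit:
apply_moves(
  plan=[
    {"slide": [0.0001, -0.0025, 0], "turn": 1},
    {"slide": [0.0002, -0.005, 0], "turn": 2},
    {"slide": [0.0004, -0.0075, 0], "turn": 3},
    {"slide": [0.0004, -0.0075, 0], "turn": 3},
    {"slide": [0.0004, -0.0075, 0], "turn": 3},
  ],
)

```text
clock: 20.15
ee_pos: [0.5317, 0.4463, 0.0979]
tcp_rot: [3.051, -0.694, -0.009]
ft_force: [-7.7, -15.4, 3.7]
width: 0.0114
```

```bash
python3 tube.py w15
```

```text
now [0.5317 0.4463 0.0979] yaw -25.62 tilt [-0.0028  0.0134 -0.9999] clk 20.15 F [ -7.7 -15.4   3.7] w 0.0114 q [ 0.6   0.61  1.4  -0.    1.14  2.62]
r 0.1433 ang -23.25 [-2.68  1.1  -0.18]
```

View pics/w15c.png

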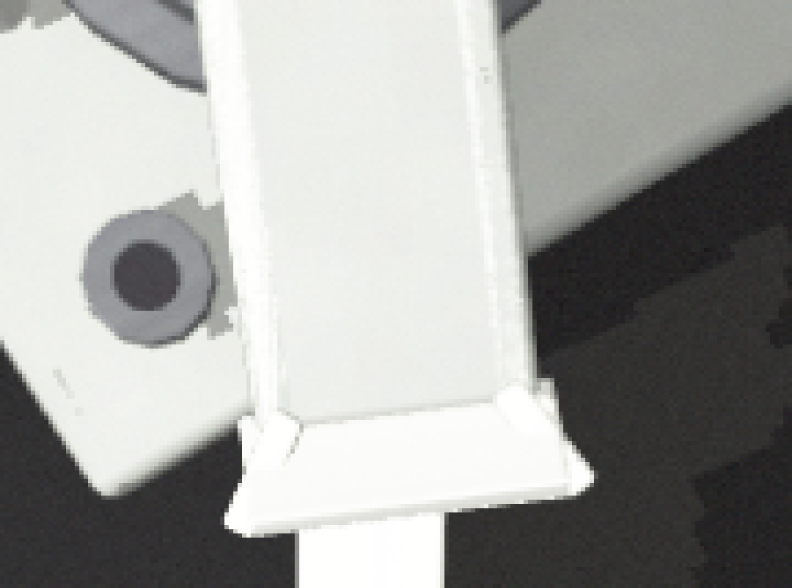

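The lateral force doubled to 17 N and the tube stopped following the tool, so the arm is on the far stop. I'll hold there and check.

Emit:
apply_moves(
  plan=[
    {"slide": [0, 0, 0], "turn": 0},
    {"slide": [0, 0, 0], "turn": 0},
    {"slide": [0, 0, 0], "turn": 0},
    {"slide": [0, 0, 0], "turn": 0},
    {"slide": [0, 0, 0], "turn": 0},
    {"slide": [0, 0, 0], "turn": 0},
  ],
)

```text
clock: 20.8
ee_pos: [0.5316, 0.4462, 0.0978]
tcp_rot: [3.051, -0.694, -0.009]
ft_force: [-8.2, -15.3, 2.6]
width: 0.0116
```

```bash
python3 tube.py w16
python3 - <<'E'
from h import *
im=get_image('side')[:,:,::-1];cv2.imwrite('pics/s16.png',im)
im=get_image('top')[:,:,::-1];cv2.imwrite('pics/t16.png',cv2.resize(im[130:330,60:400],None,fx=2.3,fy=2.3,interpolation=3))
E
```

```text
now [0.5316 0.4462 0.0978] yaw -25.63 tilt [-0.0029  0.0135 -0.9999] clk 20.8 F [ -8.2 -15.3   2.6] w 0.0116 q [ 0.6   0.61  1.4  -0.    1.14  2.62]
r 0.1434 ang -23.23 [-2.67  1.19 -0.21]
```

View pics/w16.png

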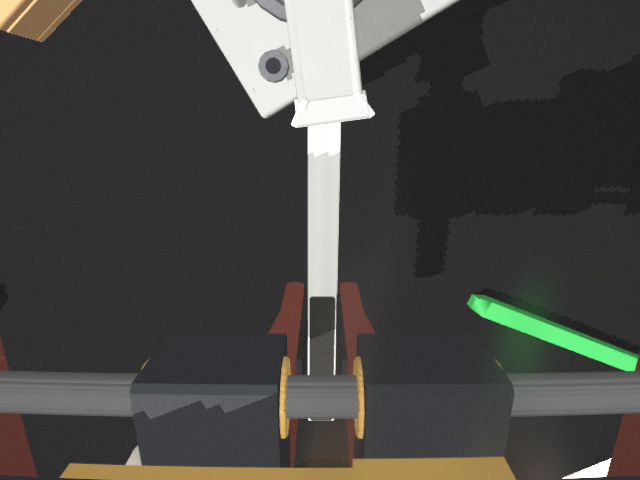

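View pics/t16.png

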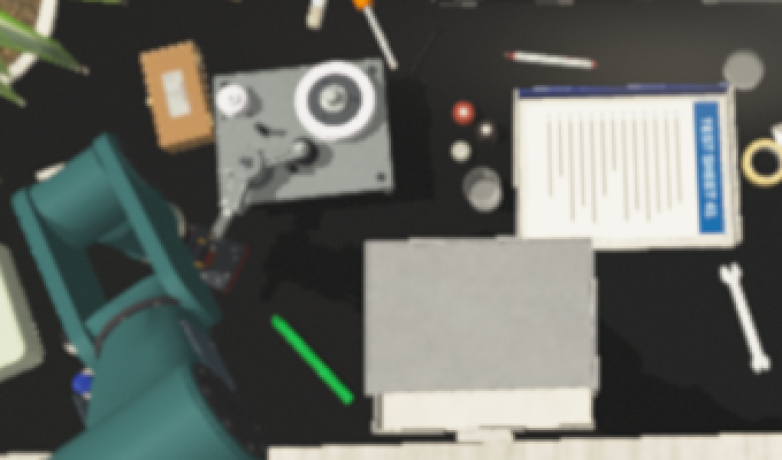

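The visible bar length is unchanged: flare lip at row 124, grip edge at row 297. The link now lies to the right of the hub, the push is steady at 17 N, and the bystanders haven't moved. Handing in.

```bash
python3 -c "
from station import workorder,status
print(workorder.sign_off()); s=status.state(); print(s['clock'],s['ft_force'],s['width'],s['ee_pos'])"
```

```text
the job is handed in; nothing more can be done
None
the job is handed in; nothing more can be done
```

I fitted the bar into the socket, swung the tensioner to its far stop, and handed the job in at about 21 s with the bar still gripped. The hand-in reports no verdict, so these are my own checks.

**What I did:** I picked up the steel lever, moved it about 35 mm sideways away from the cabinet, and gripped it again on its black grip. I then slid it home and swung it clockwise.

**Bar home in the socket:** The tool stopped moving while the axial force rose to about 7 N. The camera puts the bar within about 2 mm of the socket floor, and the visible bar length was the same after the swing.

**Arm on the far stop:** The side force jumped from about 8 N to a steady 17 N, and the tube lagged behind the tool's last turn. The push was then held for more than 0.6 s.

**Grip and bystanders:** The fingers still measured 11.6 mm on the bar. In the last top view the spanner and beaker looked undisturbed. The steel bar was outside that crop, but the arm never went near it.

**What disagreed:** The last tube angle I measured before the stop was about -18.5°. The deck's own angle predicts about -16.5° at the stop. I put the 2° down to camera error and trusted the force reading instead.

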